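Open the push-to-open spice cupboard past the tin in its way

ROBOT

A 6-joint arm with a two-finger parallel gripper is mounted at the origin on a cart in front of the work surface, level with it; the furniture and walls round the work are solid. World frame = base frame: x ahead of the robot, y to its left, z up, the work surface at z = 0. Lengths are in m, angles in rad, forces in N, time in s.
With the tool pointing down it reaches from about 0.3 to 0.775 m from the base axis. Payload 14.6 kg.
Tool frame: the origin (TCP) lies at the very end of the fingers, on their centre line; the grasp point (between the pads) lies 19 mm behind it; z points along the fingers, y is the line along which they close (so a half turn about z gives the same grasp; the last joint's range is limited). The gripper opens to 94 mm and grips with 3 to 60 N. Pads are 16 mm wide; open, the fingers measure 119 mm over their backs; the gripper's body (75 mm by 177 mm) begins 78 mm behind the grasp point.
Start: joints at [1.036, 0.3, 1.521, -0, 1.321, -0.067], TCP at [0.248, 0.491, 0.184] pointing down, gripper open.
Joint ranges: [-3.03, 3.03], [-0.79, 2.21], [0.23, 2.52], [-1.04, 4.18], [0, 3.07], [-2.55, 2.55]. Speed limits (rad/s): [2.22, 2.22, 2.57, 3.14, 3.14, 3.14].

INTERFACE

Orientations are given as [roll, pitch, yaw] about the fixed x, y, z axes, in that order (R = Rz(yaw) Ry(pitch) Rx(roll)).
In Python, from workcell import arm, optics gives the robot as it stands. The module is installed in compiled form; this text tells all that it offers.
- The arm moves only by the tool move_arm, never from a script. Its argument "commands" is a list of rows, each a list of 7 numbers: the finger opening in m, from 0 to 0.094, then the shift along the world's x, y, z in a scale on which 1.0 is 0.3 m, then the turn, a rotation vector about the world's x, y, z in shares of 180 degrees (1.0 is 180 degrees). In form: [[fingers, x, y, z, wx, wy, wz], ...]. A call has exactly 8 rows; each row is the pose to reach, as a shift and turn from the pose commanded when the call began; what a row does not reach only later rows make up. A row lasts 1/12 s, in which the tool goes at most 41.7 mm and 7.16 degrees, less where a joint would pass 70% of its speed; a pose out of reach is approached as far as the arm can. A shift or turn number past 1, either way, is cut back to 1. A call with a gripper value outside its range is refused whole. The fingers move at their own pace and stop on an object; "force" is the grip in N (left out, the last holds). Time passes only in rows, so rows that repeat a pose let the fingers close, or fill a call up. It gives the time, the measured TCP pose, the force, the opening and the grip force at its end, in the units of the state.
- arm.observe(): the state, without advancing time (a new reading comes with each control period).
- optics.get_image(name): name is "side" or "top" or "wrist"; returns a dict with "frame" (384x512x3 uint8, blue, green, red), "K" (3x3 intrinsics, pixels), "pose" (4x4, takes a point from camera to world coordinates). Camera axes: x right, y down, z forward; pixel columns grow to the right and rows downward; lengths in m; the calibration is good to about 2 mm. A picture is of the moment at which its call begins. There is no depth.
- arm.finish_job(): hands the job in; it is judged then, once.
The state is a dict: "time": time; "qpos": joint angles; "dq": joint speeds; "joint_torque": joint torques, N m; "eef_pos": TCP position; "tcp_rot": TCP orientation; "contact_force": force on the tool from outside, world axes, zero at the start; "wrist_torque": the same for the moment, N m; "width": opening from 0.0 (shut) to 1.0 (fully open); "grasp_force": force on a finger pad.
Only numpy, scipy, OpenCV 4.12 (cv2) and the standard library are available. Lean on these libraries where they do the work, as an engineer would, in place of code of your own. Each camera call takes 0.05 s, during which the arm holds its last target. There are 200 camera calls.

TASK

Open the handleless spice cupboard on the worktop without picking anything up: press its dark blue door near the free edge so that the push catch lets go and the spring sets it ajar, take the finger away, then swing the door from behind its edge to about a right angle or more. The flat food tin in front stands in the way of the door: slide it upright along the worktop until it is clear of the whole swing of the door, so that neither door nor cupboard ever touches it. Leave the red and the blue cup where they are, and finish with the door standing open and your hand off everything.

Things in the scene. Friction and masses are not known exactly. Their poses are not given: they have to be found in the camera images.
- cupboard: Small oak counter cupboard, fixed; carcass 150 deep (x), 340 wide (y), 240 mm high. Origin: centre of its underside, on the worktop. -x points out of its front (to the robot), +y to the robot's left; its yaw varies. Front plane at x -75 mm. The door closes the left bay (y -18 to 158); the right bay (y -158 to -30) is an open niche, its jars behind the front plane. The top is bare.
- hinge_top (a point): Point on the upright hinge axis of the door, at the height of the cupboard's top (240 mm up): at (-80, 170, 240) mm in the cupboard's frame, at the left end of the door, on its inner face. It does not move with the door.
- cupboard_door (a joint): Hinge of the flat dark blue door, rad: 0 shut, + open (free right edge comes forward, then left), 1.571 square to the front, stops at -0.022 and 1.75. Door 198 wide, 16 thick, 7 to 237 mm above the worktop, no handle; shut, its inner face is 5 mm before the carcass, its outer face at x -96 mm of the cupboard. Stiff: stays where left, about 1 N at the edge moves it.
- push_catch (a joint): White 10 mm rod, m: 0 latched behind the shut door, -0.003 pressed, 0.05 sprung out. It is 130 mm above the worktop, 175 mm from the hinge. Pressing the door 4 mm in (about 5 N at the press point; 8 N is sure, its stop is hard) trips it; as the finger backs off, the spring sets the door ajar at about 0.28 rad (edge some 55 mm forward), where it stays. It does not latch again.
- press_point (a point): Point on the outer face of the door, 170 mm from the hinge axis and 29 mm from the free edge, 212 mm above the worktop (25 mm below the door's top edge). Moves with the door. Press here, level, straight towards the cupboard.
- free_edge (a point): Point on the free upright edge of the door at its inner face, 199 mm from the hinge axis, 212 mm above the worktop. Moves with the door.
- tin: Flat gold food tin with a printed wrapper: cylinder, 86 mm diameter, 40 mm high, 0.16 to 0.33 kg. Origin: centre of its underside. Its centre is 90 to 120 mm before the shut door, in its swing; slide it, do not lift. The door sweeps a circle of 0.2 m about the hinge axis: the tin is clear when its centre is over 0.25 m (level) from it. The worktop to its right is free.
- red_cup: Red plastic mug, 69 mm diameter, 72 high, loose, to the right of the work. Leave alone.
- blue_cup: Blue plastic mug, 70 mm diameter, 70 high, loose, to the right of the work. Leave alone.
Not all that is in view belongs to the job. What is shaped like the tin but orange or pink is not meant.

How it is judged:
By the outcome, as a careful person would: the job done as asked, in the order asked, and still so for the second after the job is handed in, with the robot touching nothing.
It also fails if it takes over 64 s, if anything falls off the work surface, if the arm or the gripper's body presses on something with over 40 N, if the wrist force passes 120 N, or if a joint passes its speed limit or range.

## Working session

There is one attempt and no reset: what is moved stays moved. The work goes in short steps, Python scripts to look and compute and a tool call to move; the robot and the scene stay as the last step left them, time stands still between calls to the robot, and variables do not carry over. Pictures are saved under pics/ and viewed, at most 10 in all, crops included, and the job is handed in when it is done.

Besides the shell and the picture viewer there is one more tool, called after "Request:" by a JSON object that holds its "op" and its "data", one argument or row to a line. move_arm: Moves the arm, as the interface text tells. Its arguments: {"type":"object","properties":{"commands":{"type":"array"},"force":{"type":"number"}},"required":["commands"]}

```bash
mkdir -p pics
python3 - <<'E'
from workcell import arm, optics
import cv2, numpy as np
ims=[]
for n in ("top","side"):
    d=optics.get_image(n); cv2.imwrite(f"pics/{n}0.png",d["frame"]); np.savez(f"{n}0.npz",**d)
    print(n,d["K"].round(1).tolist(),d["pose"].round(3).tolist()); ims.append(d["frame"])
s=arm.observe(); print(s)
E
```

```text
top [[359.0, 0.0, 254.0], [0.0, 359.0, 195.3], [0.0, 0.0, 1.0]] [[-0.327, -0.88, 0.345, 0.203], [-0.945, 0.308, -0.11, 0.134], [-0.009, -0.362, -0.932, 1.167], [0.0, 0.0, 0.0, 1.0]]
side [[400.5, 0.0, 255.5], [0.0, 400.5, 191.6], [0.0, 0.0, 1.0]] [[-0.973, -0.116, 0.198, 0.281], [-0.23, 0.49, -0.841, 1.263], [-0.0, -0.864, -0.504, 0.924], [0.0, 0.0, 0.0, 1.0]]
{'time': 0.1, 'qpos': array([ 1.03641757e+00,  3.00378050e-01,  1.52150830e+00,  1.79661745e-05,
        1.32070127e+00, -6.66211579e-02]), 'dq': array([ 0.00088727, -0.00246824, -0.0014244 , -0.00129338,  0.00141044,
        0.00186015]), 'joint_torque': array([ 3.13992619e-03, -5.32648194e+01, -3.53288341e+01,  7.09666614e-02,
        2.35524040e-02,  1.74877073e-05]), 'eef_pos': array([0.24786676, 0.49069774, 0.18326817]), 'tcp_rot': array([-3.14060105e+00, -8.36012866e-05,  2.67383056e+00]), 'contact_force': array([0.1221542 , 0.53981918, 0.05731904]), 'wrist_torque': array([-0.01311326, -0.0035174 , -0.00404868]), 'grasp_force': 0.0, 'width': 1.0017923445143238}
```

View pics/top0.png

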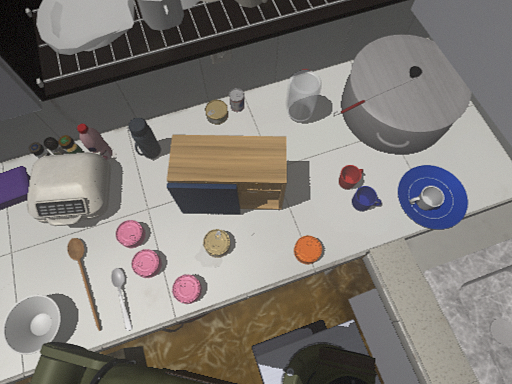

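View pics/side0.png

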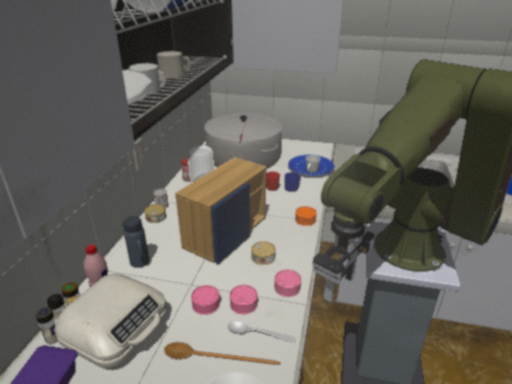

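Top view: the cupboard top has its corners near (172,136), (286,137), (286,180) and (168,182). The gold tin is at (217,243), with cups at (350,176) and (366,198) and an orange decoy at (308,249). I'll zoom in to get accurate corners.

Run:
```python
import cv2
t=cv2.imread("pics/top0.png")[125:265,150:330]; cv2.imwrite("pics/topc.png",cv2.resize(t,None,fx=4,fy=4,interpolation=cv2.INTER_CUBIC))
t=cv2.imread("pics/side0.png")[150:280,165:325]; cv2.imwrite("pics/sidec.png",cv2.resize(t,None,fx=4,fy=4,interpolation=cv2.INTER_CUBIC))
```

```text
(no output)
```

View pics/topc.png

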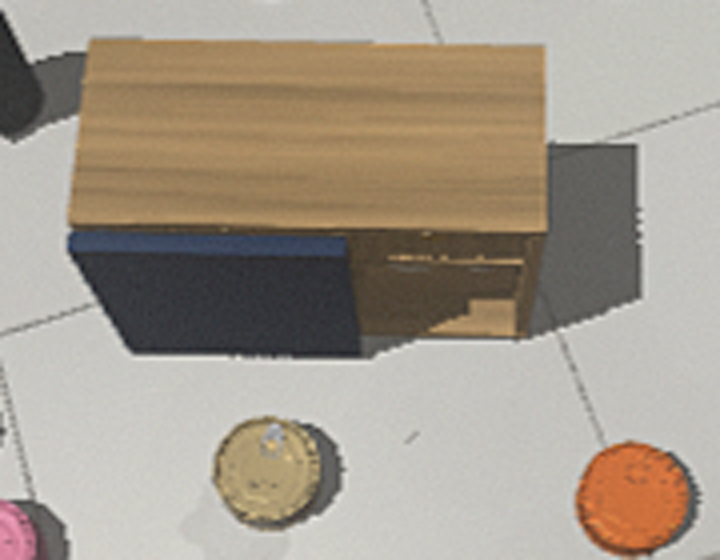

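View pics/sidec.png

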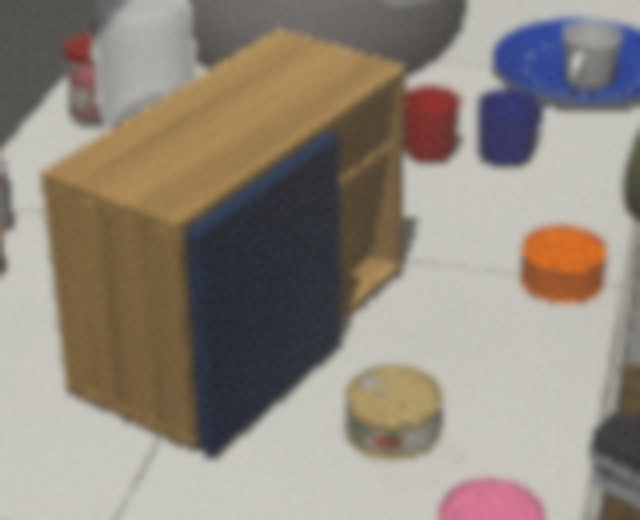

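Crops: the top corners show at (90,38), (546,45), (548,231) and (68,225) in the top crop, and at (45,177), (282,28), (404,68) and (178,222) in the side crop. The tin's upper face is at (267,472) in the top crop and (394,394) in the side crop.

```bash
cat > h.py <<'E'
import numpy as np, cv2
from scipy.optimize import least_squares
T=np.load("top0.npz"); S=np.load("side0.npz")
def proj(d,P):
    W=np.linalg.inv(d["pose"]); rv=cv2.Rodrigues(W[:3,:3])[0]
    return cv2.projectPoints(np.atleast_2d(np.asarray(P,float)),rv,W[:3,3],d["K"],None)[0][:,0]
def ray(d,uv,z):
    r=d["pose"][:3,:3]@np.linalg.solve(d["K"],[*uv,1]); o=d["pose"][:3,3]
    return o+r*(z-o[2])/r[2]
up=lambda q,o:(np.array(q)+.5)/4-.5+np.array(o)
def c2w(p,P):
    c,s=np.cos(p[2]),np.sin(p[2]); P=np.atleast_2d(P)
    return np.c_[p[0]+c*P[:,0]-s*P[:,1],p[1]+s*P[:,0]+c*P[:,1],P[:,2]]
E
python3 - <<'E'
from h import *
tc=up([(90,38),(546,45),(548,231),(68,225)],(150,125)); sc=up([(45,177),(282,28),(404,68),(178,222)],(165,150))
C=[(.075,.17,.24),(.075,-.17,.24),(-.075,-.17,.24),(-.075,.17,.24)]
D=[(-.096,.17,.007),(-.096,-.029,.007)]; td=up([(134,354),(362,357)],(150,125)); sd=up([(210,456),(340,343)],(165,150))
f=lambda p:np.r_[proj(T,c2w(p,C+D))-np.r_[tc,td],proj(S,c2w(p,C+D))-np.r_[sc,sd]].ravel()
r=least_squares(f,[.6,.15,0],loss="soft_l1"); p=r.x; print(p.round(4),np.degrees(p[2]),r.fun.reshape(-1,2).round(1).tolist()); np.save("p.npy",p)
tin=ray(T,up((267,472),(150,125)),.04); tin2=ray(S,up((394,394),(165,150)),.04); print("tin",tin,tin2)
t=(tin+tin2)/2; c,s=np.cos(p[2]),np.sin(p[2]); R=np.array([[c,-s],[s,c]]); print("tin in cup",R.T@(t[:2]-p[:2]))
for n,P in dict(hinge=(-.08,.17,.24),press=(-.096,0,.212),edge=(-.08,-.029,.212)).items(): print(n,c2w(p,P).round(4))
for n,uv,z in (("red",(350,171),.072),("blue",(365,193),.07),("orange",(308,246),.04),("pink1",(130,232),.04),("pink2",(146,261),.04),("pink3",(187,287),.04)): print(n,ray(T,uv,z).round(3))
E
```

```text
[ 0.6828  0.0574 -0.3566] -20.434225839646217 [[-0.1, -0.5], [0.3, -0.4], [0.3, -0.3], [-0.3, -1.0], [-1.3, -0.1], [0.1, 0.3], [-0.7, -1.2], [-0.3, 0.1], [1.0, -0.5], [0.6, 0.7], [1.2, 0.9], [1.0, 0.5]]
tin [0.50601119 0.16804607 0.04      ] [0.51183462 0.1666793  0.04      ]
tin in cup [-0.2013694   0.04234303]
hinge [[0.6672 0.2446 0.24  ]]
press [[0.5929 0.0909 0.212 ]]
edge [[0.5977 0.0581 0.212 ]]
red [ 0.584 -0.328  0.072]
blue [ 0.496 -0.341  0.07 ]
orange [ 0.399 -0.105  0.04 ]
pink1 [0.632 0.423 0.04 ]
pink2 [0.523 0.395 0.04 ]
pink3 [0.403 0.294 0.04 ]
```

The rows are not in the units I measure in: shifts go in shares of 0.3 m and turns go in shares of 180 degrees. I convert before sending: -0.274 m / 0.3 = -0.9133, -0.255 m / 0.3 = -0.85, 6.4 degrees / 180 = 0.0356.

Request:
{"op": "move_arm", "data": {
  "commands": [
    [0.094,0.1,-0.1333,0,0,0,0.0111],
    [0.094,0.2,-0.2667,0,0,0,0.0222],
    [0.094,0.3,-0.4,0,0,0,0.0356],
    [0.094,0.4,-0.5167,0,0,0,0.0356],
    [0.094,0.5,-0.6333,0,0,0,0.0356],
    [0.094,0.6,-0.75,0,0,0,0.0356],
    [0.094,0.6833,-0.85,0,0,0,0.0356],
    [0.094,0.7333,-0.9133,0,0,0,0.0356]
  ]
}}

```text
time: 0.77
eef_pos: [0.4574, 0.2291, 0.1837]
tcp_rot: [-3.141, -0.0, 2.786]
contact_force: [0.1, 0.1, -0.2]
width: 0.997
grasp_force: 0.0
```

Request:
{"op": "move_arm", "data": {
  "commands": [
    [0.094,0.0667,-0.0833,0,0,0,0],
    [0.094,0.1367,-0.1667,0,0,0,0],
    [0.094,0.1367,-0.1667,-0.0667,0,0,0],
    [0.094,0.1367,-0.1667,-0.1667,0,0,0],
    [0.094,0.1367,-0.1667,-0.2667,0,0,0],
    [0.094,0.1367,-0.1667,-0.3,0,0,0],
    [0.094,0.1367,-0.1667,-0.3,0,0,0],
    [0.094,0.1367,-0.1667,-0.3,0,0,0]
  ]
}}

```text
time: 1.43
eef_pos: [0.4977, 0.1812, 0.0946]
tcp_rot: [3.142, 0.0, 2.786]
contact_force: [0.1, -0.2, 0.3]
width: 1.0
grasp_force: 0.0
```

```bash
cat >> h.py <<'E'
def gold(d,a,r,z=.04):
    """world centre of the gold tin's top from an image, near world point a, window r px"""
    u,v=proj(d,[*a,z])[0]; hsv=cv2.cvtColor(d["frame"],cv2.COLOR_BGR2HSV)
    m=((hsv[...,0]>14)&(hsv[...,0]<32)&(hsv[...,1]>70)).astype(np.uint8)
    w=np.zeros_like(m); cv2.circle(w,(int(u),int(v)),r,1,-1); m=m*w
    c=max(cv2.findContours(m,0,2)[0],key=cv2.contourArea); e=cv2.minEnclosingCircle(c)
    return ray(d,cv2.fitEllipse(cv2.convexHull(c))[0],z), e
E
python3 - <<'E'
from h import *; from workcell import arm, optics
print(gold(T,(.509,.167),22))
d=optics.get_image("wrist"); cv2.imwrite("pics/w1.png",d["frame"]); np.savez("w1.npz",**d); print(proj(d,[.509,.167,.04]))
s=arm.observe(); print(s["eef_pos"],s["tcp_rot"])
E
```

```text
(array([0.50858854, 0.16728107, 0.04      ]), ((216.6273651123047, 242.00677490234375), 13.247923851013184))
[[243.14548565 215.10042369]]
[0.49817248 0.18130871 0.09527699] [3.14055452e+00 1.41114379e-03 2.78576110e+00]
```

View pics/w1.png

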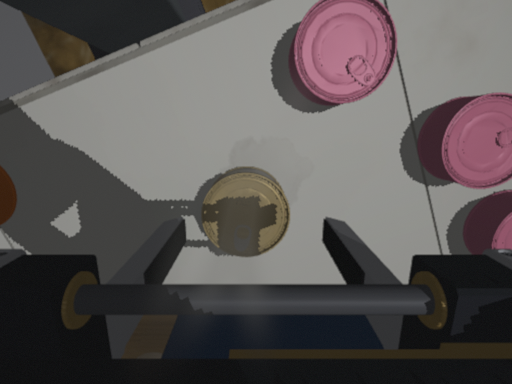

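The wrist view shows the tin top at (245,212), against an expected (243,215), so the position holds. Next I centre over it, go down and close lightly.

In the tool's units: -0.07 m / 0.3 = -0.2333, -0.06 m / 0.3 = -0.2.

Request:
{"op": "move_arm", "data": {
  "commands": [
    [0.094,0.02,-0.0267,0,0,0,0],
    [0.094,0.0367,-0.045,0,0,0,0],
    [0.094,0.0367,-0.045,0,0,0,0],
    [0.094,0.0367,-0.045,-0.0667,0,0,0],
    [0.094,0.0367,-0.045,-0.1333,0,0,0],
    [0.094,0.0367,-0.045,-0.1667,0,0,0],
    [0.094,0.0367,-0.045,-0.2,0,0,0],
    [0.094,0.0367,-0.045,-0.2333,0,0,0]
  ]
}}

```text
time: 2.15
eef_pos: [0.5089, 0.1675, 0.0236]
tcp_rot: [3.141, 0.001, 2.785]
contact_force: [0.1, 0.6, 1.2]
width: 0.998
grasp_force: 0.0
```

In the tool's units: -0.014 m / 0.3 = -0.0467, -0.007 m / 0.3 = -0.0233.

Request:
{"op": "move_arm", "data": {
  "commands": [
    [0.094,0,0,-0.0233,0,0,0],
    [0.094,0,0,-0.0467,0,0,0],
    [0.094,0,0,-0.0467,0,0,0],
    [0.084,0,0,-0.0467,0,0,0],
    [0.084,0,0,-0.0467,0,0,0],
    [0.084,0,0,-0.0467,0,0,0],
    [0.084,0,0,-0.0467,0,0,0],
    [0.084,0,0,-0.0467,0,0,0]
  ],
  "force": 5
}}

```text
time: 2.82
eef_pos: [0.5087, 0.1675, 0.0102]
tcp_rot: [3.141, 0.001, 2.785]
contact_force: [0.3, -0.1, 0.9]
width: 0.916
grasp_force: 5.0
```

In the tool's units: -0.114 m / 0.3 = -0.38, -0.101 m / 0.3 = -0.3367.

Request:
{"op": "move_arm", "data": {
  "commands": [
    [0.084,-0.0167,-0.03,0,0,0,0],
    [0.084,-0.0433,-0.0733,0,0,0,0],
    [0.084,-0.0733,-0.1267,0,0,0,0],
    [0.084,-0.1033,-0.18,0,0,0,0],
    [0.084,-0.1333,-0.2333,0,0,0,0],
    [0.084,-0.1633,-0.2867,0,0,0,0],
    [0.084,-0.1933,-0.3367,0,0,0,0],
    [0.084,-0.2167,-0.38,0,0,0,0]
  ]
}}

```text
time: 3.48
eef_pos: [0.4428, 0.0524, 0.0101]
tcp_rot: [3.141, 0.001, 2.785]
contact_force: [0.8, 1.7, 1.3]
width: 0.917
grasp_force: 5.0
```

In the tool's units: -0.023 m / 0.3 = -0.0767, -0.02 m / 0.3 = -0.0667.

Request:
{"op": "move_arm", "data": {
  "commands": [
    [0.084,-0.0233,-0.04,0,0,0,0],
    [0.084,-0.04,-0.0667,0,0,0,0],
    [0.084,-0.0467,-0.0767,0,0,0,0],
    [0.084,-0.0467,-0.0767,0,0,0,0],
    [0.094,-0.0467,-0.0767,0,0,0,0],
    [0.094,-0.0467,-0.0767,0,0,0,0],
    [0.094,-0.0467,-0.0767,0,0,0,0],
    [0.094,-0.0467,-0.0767,0,0,0,0]
  ]
}}

```text
time: 4.15
eef_pos: [0.4295, 0.0308, 0.0096]
tcp_rot: [-3.142, -0.0, 2.786]
contact_force: [-0.5, 0.0, 0.2]
width: 0.997
grasp_force: 0.0
```

In the tool's units: 0.195 m / 0.3 = 0.65, 0.17 m / 0.3 = 0.5667.

Request:
{"op": "move_arm", "data": {
  "commands": [
    [0.094,0,0,0.0333,0,0,0],
    [0.094,0,0,0.1,0,0,0],
    [0.094,0,0,0.1667,0,0,0],
    [0.094,0,0,0.2667,0,0,0],
    [0.06,0,0,0.3667,0,0,0],
    [0.0,0,0,0.4667,0,0,0],
    [0.0,0,0,0.5667,0,0,0],
    [0.0,0,0,0.65,0,0,0]
  ]
}}

```text
time: 4.82
eef_pos: [0.4294, 0.0306, 0.2077]
tcp_rot: [3.141, 0.002, 2.786]
contact_force: [-0.2, -0.5, 0.3]
width: 0.75
grasp_force: 0.0
```

Run:
```python
from h import *; from workcell import arm, optics
d=optics.get_image("side"); g=gold(d,(.43,.03),25); print(g); p=np.load("p.npy"); print(np.hypot(*(g[0]-c2w(p,(-.08,.17,0))[0])[:2]))
d2=optics.get_image("top"); 
cv2.imwrite("pics/m2.png",np.vstack([d["frame"],]));s=arm.observe(); print(s["eef_pos"],s["tcp_rot"],s["width"],s["time"])
```

```text
(array([0.43159778, 0.0347074 , 0.04      ]), ((291.20001220703125, 230.0), 10.248991012573242))
0.3155629931736568
[0.43084038 0.03060316 0.20913514] [3.13929115 0.00637386 2.78577242] 0.6708873423818791 4.9167
```

View pics/m2.png

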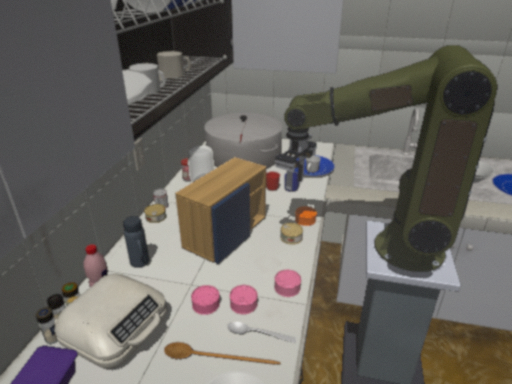

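The tin is upright at (291,232), 0.315 m from the hinge axis. Now I go in front of the press point with the fingers shut.

In the tool's units: 0.139 m / 0.3 = 0.4633, 0.134 m / 0.3 = 0.4467.

Request:
{"op": "move_arm", "data": {
  "commands": [
    [0,0.0667,0.0667,0,0,0,0],
    [0,0.1667,0.15,0,0,0,0],
    [0,0.25,0.2167,0,0,0,0],
    [0,0.3233,0.2817,0,0,0,0],
    [0,0.37,0.2633,0,0,0,0],
    [0,0.4167,0.2467,0,0,0,0],
    [0,0.4467,0.2367,0,0,0,0],
    [0,0.4633,0.23,0,0,0,0]
  ]
}}

```text
time: 5.58
eef_pos: [0.5689, 0.0992, 0.2042]
tcp_rot: [-3.141, -0.001, 2.785]
contact_force: [0.1, -0.6, -0.0]
width: 0.1
grasp_force: 0.0
```

In the tool's units: 0.005 m / 0.3 = 0.0167, -0.001 m / 0.3 = -0.0033.

Request:
{"op": "move_arm", "data": {
  "commands": [
    [0,0,0,0,0,0,0],
    [0,0,0,0,0,0,0],
    [0,0.0033,-0.001,0,0,0,0],
    [0,0.0067,-0.0023,0,0,0,0],
    [0,0.01,-0.0033,0,0,0,0],
    [0,0.0133,-0.005,0,0,0,0],
    [0,0.0167,-0.0067,0,0,0,0],
    [0,0.0167,-0.0067,0,0,0,0]
  ]
}}

```text
time: 6.25
eef_pos: [0.5736, 0.0973, 0.2047]
tcp_rot: [-3.142, 0.0, 2.785]
contact_force: [-0.7, -0.2, 0.6]
width: 0.003
grasp_force: 0.0
```

```bash
cat >> h.py <<'E'
def cup(P):
    p=np.load("p.npy"); c,s=np.cos(p[2]),np.sin(p[2]); d=np.array(P[:2])-p[:2]
    return np.array([c*d[0]+s*d[1],-s*d[0]+c*d[1],P[2]])
E
python3 -c "
from h import *; from workcell import arm
s=arm.observe(); print(s['eef_pos'],cup(s['eef_pos']),s['contact_force'],s['width'],s['time'])"
```

```text
[0.57358019 0.09734886 0.20474665] [-0.11633671 -0.00069115  0.20474665] [-0.74756586 -0.19088371  0.5532363 ] 0.003027822505995494 6.25
```

Request:
{"op": "move_arm", "data": {
  "commands": [
    [0,0.0033,-0.001,0,0,0,0],
    [0,0.0067,-0.0023,0,0,0,0],
    [0,0.01,-0.0033,0,0,0,0],
    [0,0.0133,-0.005,0,0,0,0],
    [0,0.0167,-0.006,0,0,0,0],
    [0,0.02,-0.0073,0,0,0,0],
    [0,0.0233,-0.0087,0,0,0,0],
    [0,0.025,-0.0093,0,0,0,0]
  ]
}}

```text
time: 6.92
eef_pos: [0.5811, 0.0946, 0.2047]
tcp_rot: [-3.142, -0.0, 2.785]
contact_force: [-0.9, 0.7, -0.5]
width: 0.006
grasp_force: 0.0
```

Request:
{"op": "move_arm", "data": {
  "commands": [
    [0,0.0017,-0.0007,0,0,0,0],
    [0,0.0033,-0.0013,0,0,0,0],
    [0,0.005,-0.002,0,0,0,0],
    [0,0.0067,-0.0027,0,0,0,0],
    [0,0.0083,-0.003,0,0,0,0],
    [0,0.01,-0.0037,0,0,0,0],
    [0,0.01,-0.0037,0,0,0,0],
    [0,0.01,-0.0037,0,0,0,0]
  ]
}}

```text
time: 7.58
eef_pos: [0.584, 0.0935, 0.2047]
tcp_rot: [-3.142, 0.0, 2.786]
contact_force: [0.6, -0.0, -0.1]
width: 0.002
grasp_force: 0.0
```

In the tool's units: 0.003 m / 0.3 = 0.01, 0.002 m / 0.3 = 0.0067.

Request:
{"op": "move_arm", "data": {
  "commands": [
    [0,0.0017,-0.0007,0,0,0,0],
    [0,0.0033,-0.0013,0,0,0,0],
    [0,0.005,-0.002,0,0,0,0],
    [0,0.0067,-0.0027,0,0,0,0],
    [0,0.0083,-0.003,0,0,0,0],
    [0,0.01,-0.0037,0,0,0,0],
    [0,0.01,-0.0037,0,0,0,0],
    [0,0.01,-0.0037,0,0,0,0]
  ]
}}

```text
time: 8.25
eef_pos: [0.5866, 0.0923, 0.2047]
tcp_rot: [-3.141, -0.001, 2.785]
contact_force: [-6.1, -1.9, 2.6]
width: 0.008
grasp_force: 2.5
```

In the tool's units: 0.001 m / 0.3 = 0.0033, 0.0006 m / 0.3 = 0.002.

Request:
{"op": "move_arm", "data": {
  "commands": [
    [0,0.001,-0.0003,0,0,0,0],
    [0,0.002,-0.0007,0,0,0,0],
    [0,0.0033,-0.0013,0,0,0,0],
    [0,0.0033,-0.0013,0,0,0,0],
    [0,0.0033,-0.0013,0,0,0,0],
    [0,0.0033,-0.0013,0,0,0,0],
    [0,0.0033,-0.0013,0,0,0,0],
    [0,0.0033,-0.0013,0,0,0,0]
  ]
}}

```text
time: 8.92
eef_pos: [0.5874, 0.092, 0.2047]
tcp_rot: [-3.141, -0.001, 2.786]
contact_force: [-8.3, -1.4, 2.9]
width: 0.005
grasp_force: 3.5
```

In the tool's units: 0.0015 m / 0.3 = 0.005, 0.001 m / 0.3 = 0.0033.

Request:
{"op": "move_arm", "data": {
  "commands": [
    [0,0.0017,-0.0007,0,0,0,0],
    [0,0.0033,-0.0013,0,0,0,0],
    [0,0.005,-0.002,0,0,0,0],
    [0,0.005,-0.002,0,0,0,0],
    [0,0.005,-0.002,0,0,0,0],
    [0,0.005,-0.002,0,0,0,0],
    [0,0.005,-0.002,0,0,0,0],
    [0,0.005,-0.002,0,0,0,0]
  ]
}}

```text
time: 9.58
eef_pos: [0.5875, 0.0919, 0.2047]
tcp_rot: [-3.14, -0.005, 2.786]
contact_force: [-19.5, 2.8, 7.8]
width: 0.008
grasp_force: 9.5
```

The force rose to about 19 N, so the door is against its stop and the catch has tripped. I back off and look.

In the tool's units: -0.11 m / 0.3 = -0.3667, -0.075 m / 0.3 = -0.25.

Request:
{"op": "move_arm", "data": {
  "commands": [
    [0,-0.01,0.0033,0,0,0,0],
    [0,-0.0333,0.0117,0,0,0,0],
    [0,-0.0667,0.0233,0,0,0,0],
    [0,-0.1167,0.04,0,0,0,0],
    [0,-0.1833,0.0633,0,0,0,0],
    [0,-0.25,0.09,0,0,0,0],
    [0,-0.3167,0.1167,0,0,0,0],
    [0,-0.3667,0.1333,0,0,0,0]
  ]
}}

```text
time: 10.25
eef_pos: [0.4782, 0.132, 0.2048]
tcp_rot: [3.141, 0.001, 2.786]
contact_force: [0.7, -0.2, 0.2]
width: 0.006
grasp_force: 0.0
```

Run:
```python
from h import *; from workcell import arm, optics
d=optics.get_image("top"); c=d["frame"][125:275,130:310]; cv2.imwrite("pics/m3.png",cv2.resize(c,None,fx=4,fy=4,interpolation=cv2.INTER_CUBIC))
p=np.load("p.npy")
for a in (0,.2,.28,.36):
    e=(-.08-.199*np.sin(a),.17-.199*np.cos(a),.237); print(a,((proj(d,c2w(p,e))-[130,125])*4+1.5).round())
s=arm.observe(); print(s['eef_pos'],cup(s['eef_pos']),s['contact_force'],s['time'])
```

```text
0 [[428. 234.]]
0.2 [[420. 287.]]
0.28 [[414. 307.]]
0.36 [[406. 328.]]
[0.4767382  0.13256743 0.20507858] [-0.21938071 -0.00149939  0.20507858] [0.15587697 0.41761947 0.75535779] 10.3
```

View pics/m3.png

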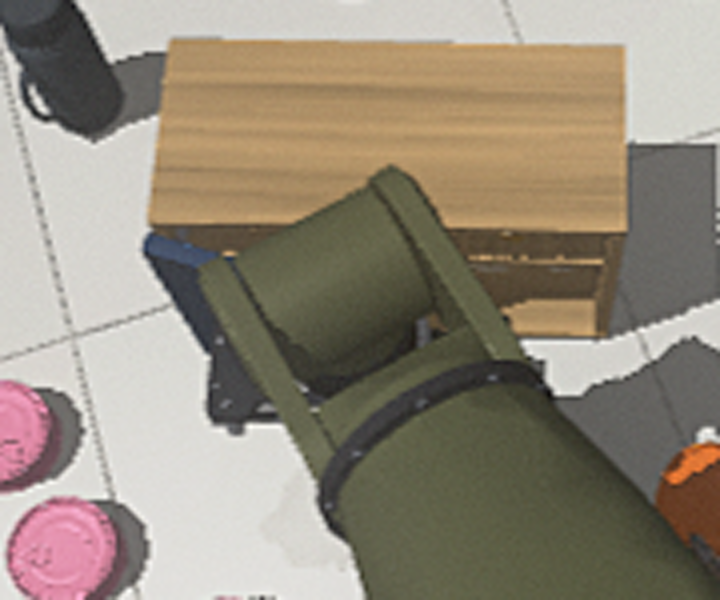

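The door's top edge now slants forward (from about (150,240) through (235,268)), so it is ajar. Next I work out the path around and behind the edge, then the swing.

Run:
```python
from h import *
p=np.load("p.npy"); cur=np.array([.4772,.1325])
pr=lambda n,q,ref:print(n,((c2w(p,[*q,0])[0][:2]-ref)*1000).round(1))
for n,q in dict(W1=(-.219,-.085),W2=(-.103,-.085),W3=(-.103,-.007)).items(): pr(n,q,cur)
ref=c2w(p,[-.103,-.007,0])[0][:2]
for a in np.r_[.28,.36,np.arange(.44,1.67,.08)]:
    h=.009*np.cos(a)+.013*np.sin(a); r=.168
    q=np.array([-.08-r*np.sin(a)+h*np.cos(a),.17-r*np.cos(a)-h*np.sin(a)]); pr(f"{a:.2f}",q,ref)
```

```text
W1 [-29.3 -78.3]
W2 [  79.4 -118.8]
W3 [106.7 -45.7]
0.28 [-6.7 15.5]
0.36 [-17.2  22.6]
0.44 [-27.2  30.6]
0.52 [-36.6  39.4]
0.60 [-45.4  48.9]
0.68 [-53.5  59.2]
0.76 [-60.8  70.2]
0.84 [-67.3  81.8]
0.92 [-72.9  94. ]
1.00 [-77.5 106.7]
1.08 [-81.  119.8]
1.16 [-83.6 133.2]
1.24 [-85. 147.]
1.32 [-85.3 160.8]
1.40 [-84.4 174.8]
1.48 [-82.4 188.7]
1.56 [-79.1 202.5]
1.64 [-74.7 216. ]
```

In the tool's units: -0.119 m / 0.3 = -0.3967, -0.112 m / 0.3 = -0.3733.

Request:
{"op": "move_arm", "data": {
  "commands": [
    [0,-0.0333,-0.0867,0,0,0,0],
    [0,-0.0667,-0.1733,0,0,0,0],
    [0,-0.0967,-0.26,0,0,0,0],
    [0,0,-0.3,0,0,0,0],
    [0,0.1,-0.3333,0,0,0,0],
    [0,0.2,-0.3733,0,0,0,0],
    [0,0.2633,-0.3967,0,0,0,0],
    [0,0.2633,-0.3967,0,0,0,0]
  ]
}}

```text
time: 10.97
eef_pos: [0.5609, 0.0108, 0.2039]
tcp_rot: [-3.141, 0.0, 2.784]
contact_force: [-1.0, -0.8, 0.0]
width: 0.002
grasp_force: 0.0
```

Run:
```python
from h import *; from workcell import arm, optics
d=optics.get_image("side"); c=d["frame"][140:280,165:325]; cv2.imwrite("pics/m4.png",cv2.resize(c,None,fx=4,fy=4,interpolation=cv2.INTER_CUBIC))
p=np.load("p.npy")
for a in (.2,.28,.36):
    e=(-.08-.199*np.sin(a),.17-.199*np.cos(a),.237); print(a,((proj(d,c2w(p,e))-[165,140])*4+1.5).round())
s=arm.observe(); print(s['eef_pos'],cup(s['eef_pos']),s['contact_force'],s['time'])
```

```text
0.2 [[362. 184.]]
0.28 [[375. 190.]]
0.36 [[386. 197.]]
[0.5593883  0.01162642 0.20388134] [-0.09970712 -0.08597423  0.20388134] [-0.46224367  0.1943462  -0.51114802] 11.0167
```

View pics/m4.png

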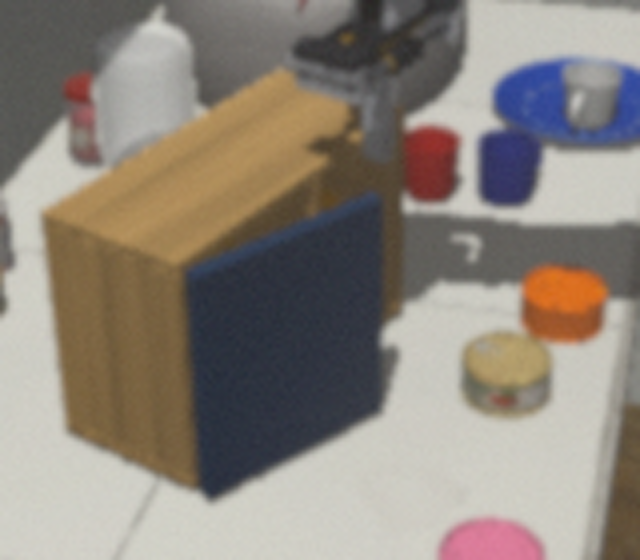

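The door edge is at (381,193), which matches 0.28 to 0.3 rad, and the fingers are to its right. I go in behind the edge and then swing it.

Request:
{"op": "move_arm", "data": {
  "commands": [
    [0,0.0133,0.0433,0,0,0,0],
    [0,0.03,0.0933,0,0,0,0],
    [0,0.05,0.1533,0,0,0,0],
    [0,0.07,0.2133,0,0,0,0],
    [0,0.0817,0.2517,0,0,0,0],
    [0,0.07,0.2767,0,0,0,0],
    [0,0.06,0.3033,0,0,0,0],
    [0,0.04,0.3167,0,0,0,0]
  ]
}}

```text
time: 11.68
eef_pos: [0.57, 0.1082, 0.2048]
tcp_rot: [3.142, 0.0, 2.786]
contact_force: [1.4, 0.0, 0.3]
width: 0.005
grasp_force: 0.7
```

```bash
python3 -c "
from h import *; from workcell import arm
s=arm.observe(); print(s['eef_pos'],cup(s['eef_pos']),s['contact_force'],s['time'])"
```

```text
[0.57000799 0.10819341 0.20480638] [-0.1234703   0.00822382  0.20480638] [1.35631157 0.00961944 0.29306802] 11.6833
```

In the tool's units: 0.0725 m / 0.3 = 0.2417, 0.0605 m / 0.3 = 0.2017.

Request:
{"op": "move_arm", "data": {
  "commands": [
    [0,-0.0233,0.015,0,0,0,0],
    [0,-0.045,0.03,0,0,0,0],
    [0,-0.075,0.06,0,0,0,0],
    [0,-0.105,0.0917,0,0,0,0],
    [0,-0.1317,0.1267,0,0,0,0],
    [0,-0.1567,0.1633,0,0,0,0],
    [0,-0.1783,0.2017,0,0,0,0],
    [0,-0.1967,0.2417,0,0,0,0]
  ]
}}

```text
time: 12.35
eef_pos: [0.5107, 0.1811, 0.2048]
tcp_rot: [-3.142, 0.0, 2.786]
contact_force: [2.8, -0.9, -0.2]
width: 0.006
grasp_force: 1.1
```

```bash
python3 -c "
from h import *; from workcell import arm
s=arm.observe(); print(s['eef_pos'],cup(s['eef_pos']),s['contact_force'],s['time'])"
```

```text
[0.51066899 0.18112681 0.20483554] [-0.20453868  0.05585064  0.20483554] [ 2.77693741 -0.93115737 -0.16800552] 12.35
```

In the tool's units: 0.1085 m / 0.3 = 0.3617, -0.006 m / 0.3 = -0.02.

Request:
{"op": "move_arm", "data": {
  "commands": [
    [0,-0.015,0.0417,0,0,0,0],
    [0,-0.0267,0.0867,0,0,0,0],
    [0,-0.035,0.13,0,0,0,0],
    [0,-0.04,0.1767,0,0,0,0],
    [0,-0.0417,0.2233,0,0,0,0],
    [0,-0.0383,0.27,0,0,0,0],
    [0,-0.0317,0.315,0,0,0,0],
    [0,-0.02,0.3617,0,0,0,0]
  ]
}}

```text
time: 13.02
eef_pos: [0.5055, 0.2898, 0.2046]
tcp_rot: [-3.141, -0.0, 2.786]
contact_force: [1.1, -2.1, 0.4]
width: 0.007
grasp_force: 1.1
```

In the tool's units: -0.1 m / 0.3 = -0.3333, 0.007 m / 0.3 = 0.0233.

Request:
{"op": "move_arm", "data": {
  "commands": [
    [0,0.0067,0.0233,0,0,0,0],
    [0,0.0133,0.045,0,0,0,0],
    [0,0.0133,0.045,0,0,0,0],
    [0,0.0067,0.0167,0,0,0,0],
    [0,-0.0167,-0.05,0,0,0,0],
    [0,-0.05,-0.1333,0,0,0,0],
    [0,-0.0833,-0.2333,0,0,0,0],
    [0,-0.1167,-0.3333,0,0,0,0]
  ]
}}

```text
time: 13.68
eef_pos: [0.4694, 0.1866, 0.2046]
tcp_rot: [3.142, -0.0, 2.785]
contact_force: [0.4, -0.7, 0.2]
width: 0.004
grasp_force: 0.0
```

In the tool's units: -0.1 m / 0.3 = -0.3333, -0.09 m / 0.3 = -0.3.

Request:
{"op": "move_arm", "data": {
  "commands": [
    [0,-0.0667,-0.0667,0.0667,0,0,0],
    [0,-0.1333,-0.1333,0.1333,0,0,0],
    [0,-0.2,-0.2,0.2,0,0,0],
    [0,-0.2667,-0.2667,0.2667,0,0,0],
    [0,-0.3,-0.3,0.3,0,0,0],
    [0,-0.3333,-0.3333,0.3333,0,0,0],
    [0,-0.3333,-0.3333,0.3333,0,0,0],
    [0,-0.3333,-0.3333,0.3333,0,0,0]
  ]
}}

```text
time: 14.35
eef_pos: [0.3703, 0.0879, 0.305]
tcp_rot: [3.141, 0.001, 2.784]
contact_force: [-0.5, 0.1, -0.2]
width: 0.004
grasp_force: 0.0
```

Run:
```python
from h import *; from workcell import arm, optics
d=optics.get_image("top"); c=d["frame"][125:275,130:330]; cv2.imwrite("pics/m5.png",cv2.resize(c,None,fx=4,fy=4,interpolation=cv2.INTER_CUBIC))
p=np.load("p.npy")
for a in (1.4,1.5,1.6,1.7):
    e=(-.08-.199*np.sin(a),.17-.199*np.cos(a),.237); print(a,((proj(d,c2w(p,e))-[130,125])*4+1.5).round())
s=arm.observe(); print(s['eef_pos'],cup(s['eef_pos']),s['contact_force'],s['time'])
```

```text
1.4 [[165. 504.]]
1.5 [[135. 507.]]
1.6 [[105. 507.]]
1.7 [[ 75. 504.]]
[0.3704643  0.08827963 0.30434133] [-0.30350489 -0.08010392  0.30434133] [-0.02437731 -0.03812439 -0.14095957] 14.4
```

View pics/m5.png

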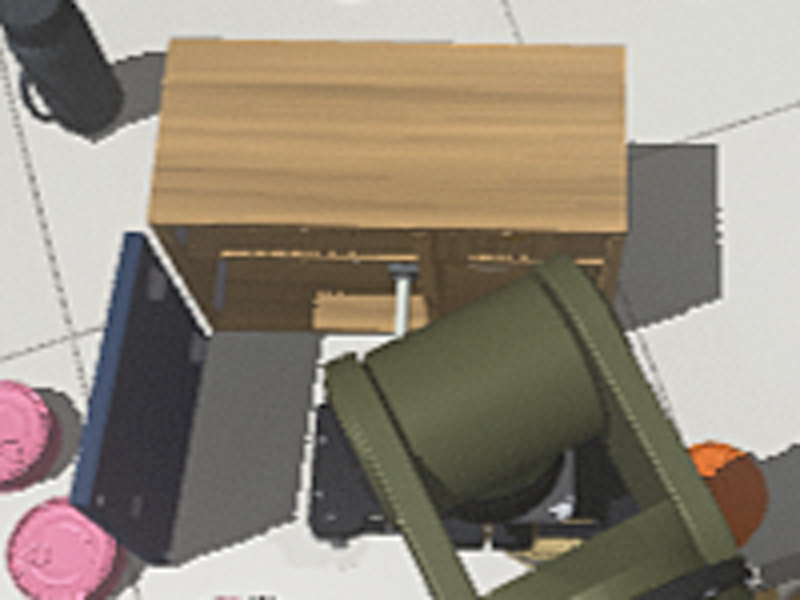

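The door stands at about 1.64 rad: the inner corner of its free edge is near (92,507), where 1.6 rad predicts (105,507). The hand is clear of everything, so I hand it in.

```bash
python3 -c "
from workcell import arm; print(arm.finish_job())"
```

```text
the job is handed in; nothing more can be done
None
```

The job is handed in at about 14 s: I slid the tin clear (about 0.32 m from the hinge axis), tripped the catch, and swung the door from behind its edge to about 1.64 rad; the arm stayed away from both cups and the hand is off everything.

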